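# Nudge the latch casting into the datum corner and swing the gate to

### The arm

A 6-joint arm with a two-finger parallel gripper is mounted at the origin on the work surface. World frame = base frame: x ahead of the robot, y to its left, z up, the work surface at z = 0. Lengths are in m, angles in rad, forces in N, time in s.
With the tool pointing down it reaches from about 0.4 to 0.825 m from the base axis. Payload 7 kg.
Tool frame: the origin (TCP) lies on the centre line of the jaws, within the pads' length; the fingertips stand 22 mm ahead of it and the grasp point (between the pads) lies 3 mm ahead of it; z points along the fingers, y is the line along which they close (so a half turn about z gives the same grasp; the last joint's range is limited). The gripper opens to 88 mm and grips with 3 to 60 N. Pads are 19 mm wide; open, the fingers measure 130 mm over their backs; the gripper's body (78 mm by 193 mm) begins 47 mm behind the grasp point.
Start: joints at [-1.013, 0.359, 0.012, 0, -1.224, -0.288], TCP at [0.18, -0.651, 0.249] pointing down, gripper open.
Joint ranges: [-3.07, 3.07], [-1.43, 2.12], [-1.02, 1.25], [-3.03, 1.67], [-3.05, -0], [-3.03, 3.03]. Speed limits (rad/s): [2.39, 2.39, 3.01, 3.14, 3.14, 3.14].

### API

Orientations are given as [roll, pitch, yaw] about the fixed x, y, z axes, in that order (R = Rz(yaw) Ry(pitch) Rx(roll)).
In Python, from station import arm gives the robot as it stands.
- The arm moves only by the tool arm_command, never from a script. Its argument "series" is one flat list of numbers, 7 for each row, row after row: the turn, a rotation vector about the tool's x, y, z each as a share of 90 degrees, from -1 to 1, then the shift along the tool's x, y, z each as a share of 0.1 m, from -1 to 1, then the opening, from 0 (shut) to 1 (fully open). A call has 1 to 8 rows; each row is the pose to reach, as a shift and turn from the pose commanded when the call began, along the tool's axes at that moment; what a row does not reach only later rows make up. A row lasts 1/8 s, in which the tool goes at most 62.5 mm and 10.7 degrees, less where a joint would pass 70% of its speed; a pose out of reach is approached as far as the arm can. A call with a number of a shift or a turn outside -1 to 1 is refused whole. A call with a gripper value outside its range is refused whole. The fingers move at their own pace and stop on an object; "force" is the grip in N (left out, the last holds). Time passes only in rows, so rows that repeat a pose let the fingers close. It gives the time, the measured TCP pose, the force, the opening and the grip force at its end, in the units of the state.
- arm.get_state(): the state, without advancing time (a new reading comes with each control period).
- arm.grab_frame(name): name is "scene" or "side" or "wrist"; returns the picture (480x640x3 uint8, blue, green, red); there is no depth.
- arm.camera_model(name): a dict with "fovy" (degrees; the focal length in pixels is half the picture's height over the tangent of half this angle, whatever the lens; pixels are square), "cx", "cy" (the principal point, pixels), "D" ([k1, k2, p1, p2, k3] as OpenCV has them; the pictures are not rectified), "pose" (4x4, takes a point from camera to world coordinates). Camera axes: x right, y down, z forward; pixel columns grow to the right and rows downward; lengths in m; the calibration is good to about 2 mm. A picture is of the moment at which its call begins: read the wrist's pose just before it. camera_model takes no time and is no camera call; for the wrist camera it gives the pose at the moment of the call.
- arm.job_done(): hands the job in; it is judged then, once.
The state is a dict: "t": time; "q": joint angles; "qd": joint speeds; "joint_efforts": joint torques, N m; "eef_pos": TCP position; "ee_rot": TCP orientation; "force": force on the tool from outside, world axes, zero at the start; "moment": the same for the moment, N m; "width": finger opening in m; "gripper_force": force on a finger pad.
Only numpy, scipy, OpenCV 4.12 (cv2) and the standard library are available. Lean on these libraries where they do the work, as an engineer would, in place of code of your own. Each camera call takes 0.05 s, during which the arm holds its last target. There are 200 camera calls.

### The job

Ready the latch body casting for its bore check: without picking it up, push it along the yellow shelf with the fingers until it sits square and hard up against both steel fences of the corner, the far one and the one on the robot's left. Then push the little steel gate fully shut in front of it. Leave the plug, the punch and the two cotter pins where they are.

Things in the scene. Friction and masses are not known exactly. Their poses are not given: they have to be found in the camera images.
- casting: Grey latch body casting, 0.55 to 0.95 kg: block 64 mm along its x, 90 along y, 30 high; boss and ears on top to 50 mm. Origin: centre of its underside. Starts 80 to 125 mm nearer and 40 to 80 mm further right than seated, turned up to 0.35 rad. Sliding takes up to about 12 N. Seated: long side on the far fence, +y short side on the left one, origin at corner x -0.032, y -0.045.
- corner (a point): Inside corner where the far and left fences meet, on the shelf's top (world z 0.040). x points squarely through the far fence, y through the left one, z up; turned up to 0.3 rad. Fence faces: planes x = 0 and y = 0. Fixed steel, 35 mm high, 8 thick; the far one runs 180 mm to the right (y 0 to -0.18), the left one 68 mm towards the robot. The corner is always open on the right.
- shelf: Yellow plywood shelf lying fixed on the bench, 360 mm along its x, 580 along its y, flat top 40 mm above its origin, which is the centre of its underside. Axes parallel to those of corner, which lies at x 0.130, y 0.070 of it. Fences and gate are fixed on it. Apart from the casting, only the four small things lie on it, over 0.16 m left or right of its middle line.
- gate (a joint): Angle of the steel gate, rad: 0 = fully shut against its stop, parallel to the far fence, about 9 mm clear of the seated casting; grows as it swings out towards the robot; 1.57 = in line with the left fence; limit 2.1. Starts at 1.4 to 1.9. At angle q it points from the hinge along (-sin q, -cos q) of the corner frame; the outer side, pushed to shut it, faces (-cos q, sin q).
- gate_hinge (a point): On the gate's upright hinge axis, at shelf-top level: at x -0.076, y +0.004 of corner, whose axes it shares. The gate is a flat barred frame 5 mm thick, centred on this axis, 120 mm long from it, 4 to 46 mm above the shelf; the hinge pin's head is at 52 mm. It turns with light friction (about 0.5 N at its end) and stays where it is left.
- gate_end (a point): Top of the gate's free end: 120 mm from the hinge axis, 46 mm above the shelf, in the middle of the gate's thickness.
- plug: White plastic go/no-go plug standing on end, 28 mm across, 56 mm high; origin at the centre of its underside. Not to be disturbed. It, the punch and the two pins lie in four places in any order: near x 0.06 or -0.06, y -0.215 or +0.215 of shelf, each within about 10 mm.
- punch: Copper drift punch lying along its x, 110 mm long, 16 mm thick; origin under its middle, at shelf-top level. Not to be disturbed.
- pin1: Stainless cotter pin lying along its x, about 66 mm long, 20 mm over its eye, 6 mm high; origin near its middle, at shelf-top level. Not to be disturbed.
- pin2: A second cotter pin, the same as the first.
Mind the look-alikes: they are no part of the job. There is more than one size of the casting; the one meant has the size given above.

How it is judged:
On the way, in this order (a step that is already met when the one before it is completed fails the run):
1. the casting sits square against the far and left fences while the gate is still open (x of casting in the frame of corner between -0.036 and -0.025 m and y of casting in the frame of corner between -0.049 and -0.038 m and angle between the x axis of casting and the x axis of corner, either way round below 0.06 rad and angle between casting's own z axis and vertical below 0.06 rad and value of joint gate above 0.3 rad), for 0.2 s.
2. the gate is shut (value of joint gate below 0.07 rad), for 0.2 s.
At the end, for the whole second after the job is handed in: The casting stands flat within 4 mm of both the far and the left fence and within 0.06 rad of square to them, at rest, and the gate is within 0.07 rad of fully shut (x of casting in the frame of corner between -0.036 and -0.025 m and y of casting in the frame of corner between -0.049 and -0.038 m and angle between the x axis of casting and the x axis of corner, either way round below 0.06 rad and angle between casting's own z axis and vertical below 0.06 rad and value of joint gate below 0.07 rad and linear speed of casting below 0.02 m/s); the robot touches nothing.
It fails at once if the casting is lifted or tipped up off the shelf (height (world z) of casting above 0.05 m or angle between casting's own z axis and vertical above 0.25 rad).
It fails at once if the plug, the punch or a cotter pin is moved by more than 15 mm (distance of any of plug, punch, pin1, pin2 from where it was at the start of the episode above 0.015 m).
It also fails if it takes over 67 s, if anything falls off the work surface, if the arm or the gripper's body presses on something with over 40 N, if the wrist force passes 120 N, or if a joint passes its speed limit or range.

## Working session

There is one attempt and no reset: what is moved stays moved. The work goes in short steps, Python scripts to look and compute and a tool call to move; the robot and the scene stay as the last step left them, time stands still between calls to the robot, and variables do not carry over. Pictures are saved under pics/ and viewed, at most 10 in all, crops included, and the job is handed in when it is done.

Besides the shell and the picture viewer there is one more tool, called after ">>>" as a command line: name --argument value ..., lists and objects as JSON in quotes. arm_command: Moves the arm, as the interface text tells. Its arguments: {"type":"object","properties":{"series":{"type":"array"},"force":{"type":"number"}},"required":["series"]}

```bash
mkdir -p pics; ls
python3 - <<'E'
from station import arm
import cv2,numpy as np
print(arm.get_state())
for n in("scene","side"):
    m=arm.camera_model(n);print(n,m)
    cv2.imwrite(f"pics/{n}0.png",arm.grab_frame(n))
E
```

```text
pics
{'t': 0.0, 'q': array([-1.01290021e+00,  3.59365839e-01,  1.10823847e-02, -3.69704245e-04,
       -1.22408604e+00, -2.88108490e-01]), 'qd': array([-0.00045223, -0.00010362, -0.00053561,  0.00091121,  0.00044221,
       -0.00027858]), 'joint_efforts': array([-2.72672478e-04, -5.82712984e+01,  2.93045300e+01,  6.99709922e+00,
        6.59348574e-03, -1.61590774e-04]), 'eef_pos': array([ 0.17977975, -0.65015953,  0.24764298]), 'ee_rot': array([ 3.13998557e+00, -1.13820378e-04, -2.87193084e+00]), 'force': array([-0.30390475,  0.57742255,  0.76910873]), 'moment': array([-0.02235446,  0.0350987 ,  0.03761878]), 'gripper_force': 0.0, 'width': 0.08753047021215381}
scene {'fovy': 42.21799112082723, 'cx': 320.1847904653129, 'cy': 235.49667358548612, 'D': array([-0.10400992,  0.        ,  0.        ,  0.        ,  0.        ]), 'pose': array([[ 0.07084654,  0.80783257, -0.5851387 ,  1.26138951],
       [ 0.99741441, -0.06446033,  0.03177059,  0.01137505],
       [-0.01205291, -0.58587661, -0.81031064,  0.93211377],
       [ 0.        ,  0.        ,  0.        ,  1.        ]])}
side {'fovy': 57.152392312443595, 'cx': 322.26266779806735, 'cy': 234.29391150003306, 'D': array([-0.06264451,  0.        ,  0.        ,  0.        ,  0.        ]), 'pose': array([[-0.80484534, -0.34844446,  0.48042734,  0.26761178],
       [-0.59326947,  0.49416098, -0.63548113,  0.50528988],
       [-0.01597857, -0.7964869 , -0.60444462,  0.5198133 ],
       [ 0.        ,  0.        ,  0.        ,  1.        ]])}
```

View pics/scene0.png

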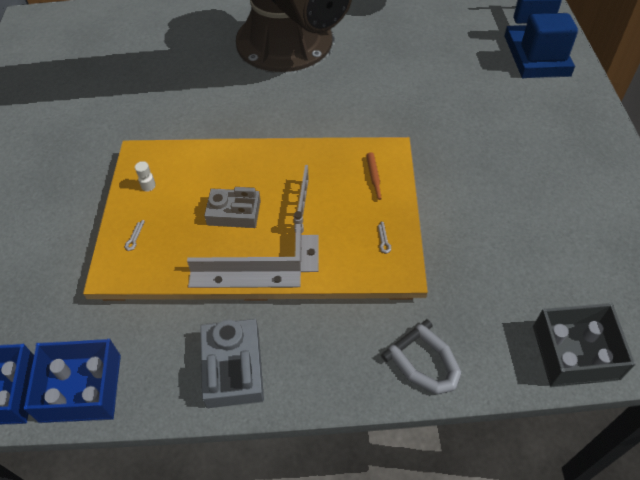

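View pics/side0.png

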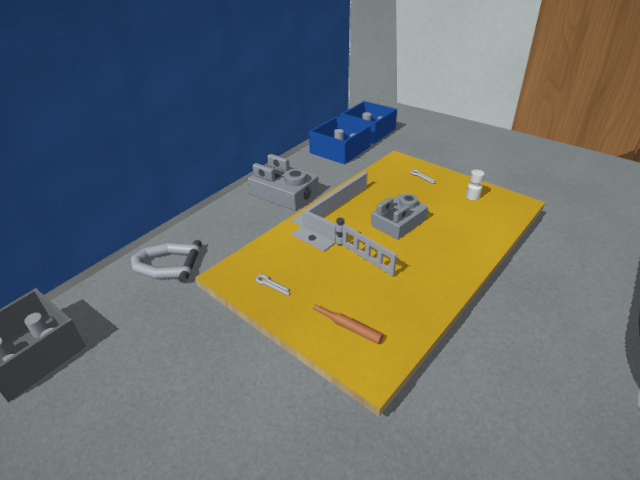

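The scene view shows the shelf, with its top corners near (122,140), (411,138), (425,292) and (88,293). The far fence runs along row ~262 from x 190 to 300, and the left fence and hinge are near (298,217). The gate's end is near (306,170).

There are two castings: A at (232,207) on the shelf, and B at (230,360), larger and off the shelf. A fits the description, being on the shelf, nearer and to the right of the corner. I'll confirm its size by measurement and a crop.

```bash
cat > h.py <<'E'
from station import arm
import cv2,numpy as np
def K(m):
    f=240/np.tan(np.radians(m["fovy"]/2)); return np.array([[f,0,m["cx"]],[0,f,m["cy"]],[0,0,1]])
def rays(m,px):
    u=cv2.undistortPoints(np.array(px,float).reshape(-1,1,2),K(m),m["D"]).reshape(-1,2)
    return np.c_[u,np.ones(len(u))]@m["pose"][:3,:3].T
def onz(m,px,z):
    d=rays(m,px);o=m["pose"][:3,3];return (o+d*((z-o[2])/d[:,2])[:,None])
def tri(obs): # [(m,px),...]
    A=0;b=0
    for m,p in obs:
        d=rays(m,[p])[0];d/=np.linalg.norm(d);P=np.eye(3)-np.outer(d,d);A=A+P;b=b+P@m["pose"][:3,3]
    return np.linalg.solve(A,b)
def proj(m,X):
    T=np.linalg.inv(m["pose"]);X=np.atleast_2d(X)@T[:3,:3].T+T[:3,3]
    return cv2.projectPoints(X,np.zeros(3),np.zeros(3),K(m),m["D"])[0].reshape(-1,2)
E
python3 - <<'E'
from h import *
s=cv2.imread("pics/scene0.png");d=cv2.imread("pics/side0.png")
for n,im in(("scene",s),("side",d)):
    m=arm.camera_model(n)
    hsv=cv2.cvtColor(im,cv2.COLOR_BGR2HSV)
    mk=cv2.inRange(hsv,(18,150,150),(32,255,255))  # top face
    c=max(cv2.findContours(mk,0,2)[0],key=cv2.contourArea)
    q=cv2.approxPolyDP(cv2.convexHull(c),8,True).reshape(-1,2)
    P=onz(m,q,0.04);print(n,q.tolist(),P[:,:2].round(4).tolist())
    print(np.linalg.norm(P-np.roll(P,-1,0),axis=1).round(3), [round(float(np.arctan2(*(b-a)[[1,0]])),4) for a,b in zip(P,np.roll(P,-1,0))])
a=cv2.resize(s[150:300,170:330],None,fx=5,fy=4,interpolation=cv2.INTER_CUBIC)
cv2.imwrite("pics/c1.png",cv2.resize(s[150:295,180:330],None,fx=4,fy=4,interpolation=cv2.INTER_CUBIC))
cv2.imwrite("pics/c2.png",cv2.resize(d[165:285,285:435],None,fx=5,fy=5,interpolation=cv2.INTER_CUBIC))
E
```

```text
scene [[409, 138], [426, 291], [84, 293], [123, 141]] [[0.3909, 0.2408], [0.745, 0.214], [0.7053, -0.3613], [0.3492, -0.336]]
[0.355 0.577 0.357 0.578] [-0.0756, -1.6397, 3.0708, 1.4985]
side [[544, 203], [380, 408], [196, 278], [393, 151]] [[0.3486, -0.3373], [0.3896, 0.2368], [0.7463, 0.212], [0.7063, -0.3629]]
[0.576 0.358 0.576 0.359] [1.4995, -0.0693, -1.6401, 3.0702]
```

View pics/c1.png

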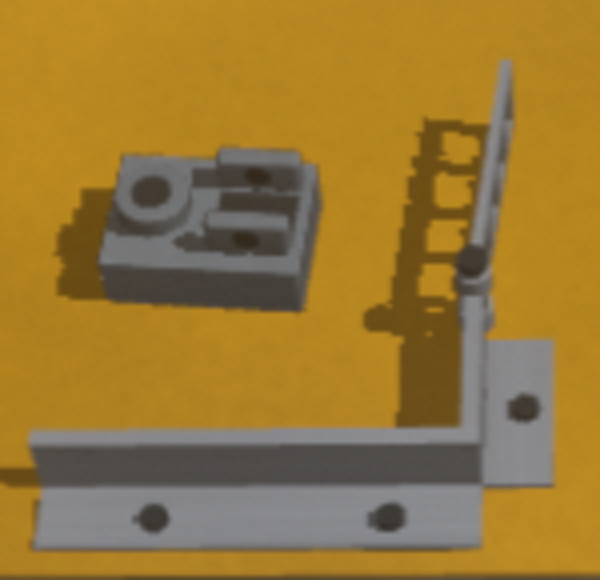

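View pics/c2.png

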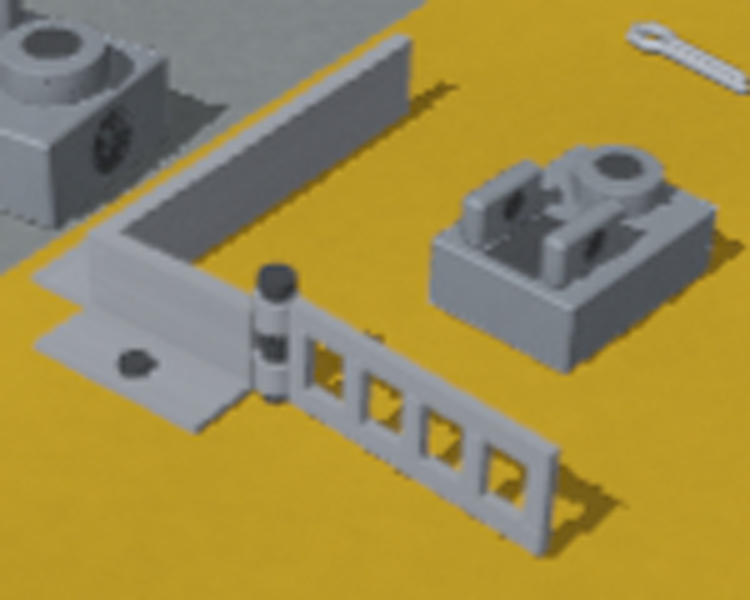

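The crops show casting A's top corners at c1 (102,264), (303,273), (320,165) and (123,155), and at c2 (432,240), (575,305) and (715,210). The hinge head is at c1 (471,258) and c2 (276,270). The gate's end is at c1 (506,62) and c2 (552,450). The inside corner of the fences' top is at c1 (463,430) and c2 (122,232). The boss is on the right and the ears on the left, as described.

```bash
cat > m.py <<'E'
from h import *
S=arm.camera_model("scene");D=arm.camera_model("side")
a=lambda u,v:((u+.5)/4-.5+180,(v+.5)/4-.5+150)
b=lambda u,v:((u+.5)/5-.5+285,(v+.5)/5-.5+165)
C={}
for n,p,q in [("hh",(303,273),(432,240)),("lh",(320,165),(575,305)),("ll",(123,155),(715,210)),("hh_bot",(303,310),(430,300)),
 ("hinge",(471,258),(276,268)),("gend",(506,62),(552,450)),("corner_top",(463,430),(122,232)),("fence_end",(31,431),(411,36))]:
    C[n]=tri([(S,a(*p)),(D,b(*q))]);print(n,C[n].round(4))
print("size",np.linalg.norm(C["hh"]-C["lh"]),np.linalg.norm(C["ll"]-C["lh"]))
print("hl",onz(S,[a(102,264)],.07)[0])
sh=np.array([[.391,.2408],[.745,.214],[.7053,-.3613],[.3492,-.336],[.3896,.2368],[.7463,.212],[.7063,-.3629],[.3486,-.3373]])
c=sh.mean(0);th=-.0715
R=np.array([[np.cos(th),-np.sin(th)],[np.sin(th),np.cos(th)]])
co=c+R@[.130,.070];print("shelf",c,"corner",co)
L=lambda p:R.T@(p[:2]-co)
for n in C:print(n,L(C[n]).round(4))
cast=(C["hh"]+C["ll"])[:2]/2;yw=np.arctan2(*(C["hh"]-C["lh"])[[1,0]]),np.arctan2(*(C["lh"]-C["ll"])[[1,0]])-np.pi/2
print("cast",cast,L(cast),"yaw rel",np.array(yw)-th)
e=L(C["gend"])-[-.076,.004];print("gate",np.arctan2(-e[0],-e[1]),np.hypot(*e))
E
python3 m.py
```

```text
hh [ 0.5912 -0.0665  0.0712]
lh [ 0.5299 -0.0587  0.0721]
ll [ 0.517  -0.147   0.0699]
hh_bot [ 0.5912 -0.0687  0.0437]
hinge [0.6079 0.0076 0.0951]
gend [0.4902 0.0294 0.0877]
corner_top [ 0.6818 -0.0011  0.0754]
fence_end [ 0.6702 -0.1802  0.0774]
size 0.061711273598663366 0.08924108134862939
hl [ 0.57956622 -0.15404647  0.07      ]
shelf [ 0.5476625 -0.0617375] corner [ 0.68233108 -0.00120343]
hh [-0.0863 -0.0716]
lh [-0.1479 -0.0682]
ll [-0.1545 -0.1572]
hh_bot [-0.0861 -0.0739]
hinge [-0.0749  0.0035]
gend [-0.1938  0.0168]
corner_top [-0.0005  0.0001]
fence_end [ 0.0007 -0.1794]
cast [ 0.55407331 -0.10672634] [-0.1203916  -0.11441591] yaw rel [-0.05500423 -0.07425881]
gate 1.6793613617572323 0.11853144088468805
```

Corner is at world (0.682, -0.001), yaw -0.0715. The casting is at corner (-0.120, -0.114), turned -0.065, with a measured size of 62 x 89 mm, so A is the right one. The gate is at about 1.68 rad.

Plan:
1. Push along +x with two spread fingers.
2. Push along +y with the fingers shut.
3. Press along +x again.
4. Swing the gate shut.

First I'll travel high.

>>> arm_command --series '[0,0,0.11,-0.5,0.5,0,0.57,0,0,0.217,-1,1,0,0.57,0,0,0.217,-1,1,0,0.57,0,0,0.217,-1,1,0,0.57]' --force 20

```text
t: 0.6
eef_pos: [0.2503, -0.5269, 0.2489]
ee_rot: [-3.141, 0.0, 3.074]
force: [0.0, -1.0, 0.3]
width: 0.054
gripper_force: 0.0
```

>>> arm_command --series '[0,0,0,-0.21,0.44,0,0.57,0,0,0,-0.42,0.88,0,0.57]'

```text
t: 0.85
eef_pos: [0.2977, -0.443, 0.248]
ee_rot: [3.141, -0.001, 3.069]
force: [0.3, 0.0, 0.3]
width: 0.0502
gripper_force: 0.0
```

>>> arm_command --series '[0,0,0,-0.21,0.44,0,0.57,0,0,0,-0.42,0.88,0,0.57]'

```text
t: 1.1
eef_pos: [0.3463, -0.3578, 0.2484]
ee_rot: [-3.141, -0.0, 3.07]
force: [1.7, -0.2, 0.6]
width: 0.0499
gripper_force: 0.0
```

>>> arm_command --series '[0,0,0,-0.21,0.44,0,0.57,0,0,0,-0.42,0.88,0,0.57]'

```text
t: 1.35
eef_pos: [0.3948, -0.2729, 0.2486]
ee_rot: [-3.141, -0.0, 3.071]
force: [1.0, -0.8, -0.3]
width: 0.0499
gripper_force: 0.0
```

>>> arm_command --series '[0,0,0,-0.21,0.44,0,0.57,0,0,0,-0.42,0.88,0,0.57,0,0,0,-0.42,0.88,0,0.57,0,0,0,-0.42,0.88,0,0.57]'

```text
t: 1.85
eef_pos: [0.4423, -0.189, 0.2483]
ee_rot: [-3.141, -0.001, 3.071]
force: [-0.3, 0.2, 0.2]
width: 0.0501
gripper_force: 0.0
```

```bash
cat > st.py <<'E'
from h import *
co=np.array([.6823,-.0012]);th=-.0715
R=np.array([[np.cos(th),-np.sin(th)],[np.sin(th),np.cos(th)]])
s=arm.get_state();p=s["eef_pos"]
print("t",round(s["t"],2),"corner xy",(R.T@(p[:2]-co)).round(4),"z",p[2].round(4),"rot",s["ee_rot"].round(3),"yaw err",round((s["ee_rot"][2]-th+2*np.pi)%np.pi,3),"w",s["width"],"F",s["force"].round(1))
E
python3 st.py
```

```text
t 1.85 corner xy [-0.226  -0.2045] z 0.2483 rot [-3.141e+00 -1.000e-03  3.071e+00] yaw err 0.001 w 0.05012567995227831 F [-0.3  0.2  0.2]
```

>>> arm_command --series '[0,0,0,-0.21,0.44,0,0.57,0,0,0,-0.41,0.88,0,0.57,0,0,0,-0.41,0.88,0.5,0.57,0,0,0,-0.41,0.88,1,0.57]'

```text
t: 2.35
eef_pos: [0.4897, -0.1044, 0.1477]
ee_rot: [3.141, 0.002, 3.07]
force: [0.7, 0.2, 0.4]
width: 0.05
gripper_force: 0.0
```

>>> arm_command --series '[0,0,0,0,0,0.3,0.57,0,0,0,0,0,0.55,0.57,0,0,0,0,0,0.76,0.57,0,0,0,0,0,0.76,0.57,0,0,0,0,0,0.76,0.57]'

```text
t: 2.98
eef_pos: [0.4897, -0.1044, 0.0732]
ee_rot: [-3.141, 0.001, 3.07]
force: [0.6, -0.8, 0.6]
width: 0.0501
gripper_force: 0.0
```

```bash
python3 st.py
python3 - <<'E'
from h import *
im=arm.grab_frame("side");cv2.imwrite("pics/side1.png",cv2.resize(im[120:320,250:520],None,fx=2.8,fy=2.8))
E
```

```text
t 2.98 corner xy [-0.1847 -0.1167] z 0.0732 rot [-3.141e+00  1.000e-03  3.070e+00] yaw err 3.141 w 0.050132030430367513 F [ 0.6 -0.8  0.6]
```

View pics/side1.png

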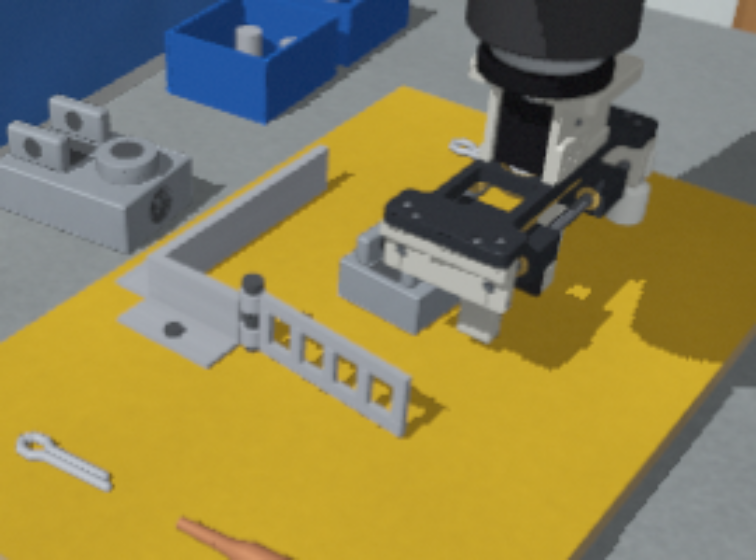

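The crop shows the fingers down behind the casting (at about 478,325 in the crop), clear of the gate and the plug. Pushing along +x.

>>> arm_command --series '[0,0,0,-0.1,0,0,0.57,0,0,0,-0.2,0,0,0.57,0,0,0,-0.32,0,0,0.57,0,0,0,-0.44,0,0,0.57,0,0,0,-0.56,0,0,0.57,0,0,0,-0.68,0,0,0.57,0,0,0,-0.8,0,0,0.57,0,0,0,-0.9,0,0,0.57]'

```text
t: 4.03
eef_pos: [0.5761, -0.1104, 0.072]
ee_rot: [-3.141, -0.007, 3.07]
force: [-13.1, 0.9, 11.7]
width: 0.0496
gripper_force: 6.7
```

>>> arm_command --series '[0,0,0,-0.05,0,0,0.57,0,0,0,-0.1,0,0,0.57,0,0,0,-0.15,0,0,0.57,0,0,0,-0.18,0,0,0.57,0,0,0,-0.21,0,0,0.57,0,0,0,-0.21,0,0,0.57]'

```text
t: 4.78
eef_pos: [0.5973, -0.1118, 0.0721]
ee_rot: [-3.141, -0.006, 3.07]
force: [-9.3, -0.1, 6.0]
width: 0.05
gripper_force: 5.0
```

```bash
python3 st.py
```

```text
t 4.78 corner xy [-0.0768 -0.1164] z 0.0721 rot [-3.141 -0.006  3.07 ] yaw err 3.141 w 0.04997155710868816 F [-9.3 -0.1  6. ]
```

>>> arm_command --series '[0,0,0,-0.02,0,0,0.57,0,0,0,-0.03,0,0,0.57,0,0,0,-0.03,0,0,0.57]'

```text
t: 5.15
eef_pos: [0.5994, -0.112, 0.072]
ee_rot: [-3.141, -0.008, 3.07]
force: [-13.4, 1.0, 9.0]
width: 0.05
gripper_force: 6.6
```

>>> arm_command --series '[0,0,0,-0.02,0,0,0.57,0,0,0,-0.03,0,0,0.57,0,0,0,-0.03,0,0,0.57]'

```text
t: 5.52
eef_pos: [0.5995, -0.112, 0.072]
ee_rot: [-3.141, -0.013, 3.07]
force: [-22.5, 4.3, 18.6]
width: 0.0502
gripper_force: 11.6
```

```bash
python3 st.py
```

```text
t 5.53 corner xy [-0.0747 -0.1164] z 0.072 rot [-3.141 -0.013  3.07 ] yaw err 3.141 w 0.05022750598130106 F [-22.5   4.3  18.6]
```

Stalled at x ≈ -0.0747 with force rising to 22 N, so it is hard against the far fence. I'll back off, close the fingers and go round to the right side.

>>> arm_command --series '[0,0,0,0.2,0,0,0.3,0,0,0,0.33,0,0,0,0,0,0,0.33,-0.2,0,0,0,0,0,0.33,-0.5,0,0,0,0,0,0.33,-0.88,0,0,0,0,0,0.33,-0.88,0,0,0,0,0,0.33,-0.88,0,0]'

```text
t: 6.4
eef_pos: [0.5672, -0.1979, 0.0725]
ee_rot: [-3.142, 0.0, 3.07]
force: [0.3, -0.6, -0.2]
width: 0.0007
gripper_force: 0.0
```

>>> arm_command --series '[0,0,0,-0.3,0,0,0,0,0,0,-0.66,0,0,0,0,0,0,-0.66,0,0,0,0,0,0,-0.66,0,0,0]'

```text
t: 6.9
eef_pos: [0.6323, -0.2013, 0.0721]
ee_rot: [3.141, -0.001, 3.071]
force: [-0.8, -0.2, -0.9]
width: 0.0003
gripper_force: 0.0
```

```bash
python3 st.py
python3 - <<'E'
from h import *
im=arm.grab_frame("scene");cv2.imwrite("pics/scene1.png",cv2.resize(im[130:300,110:330],None,fx=3.5,fy=3.5))
E
```

```text
t 6.9 corner xy [-0.0356 -0.2031] z 0.0721 rot [ 3.141e+00 -1.000e-03  3.071e+00] yaw err 0.001 w 0.0003244647149879517 F [-0.8 -0.2 -0.9]
```

View pics/scene1.png

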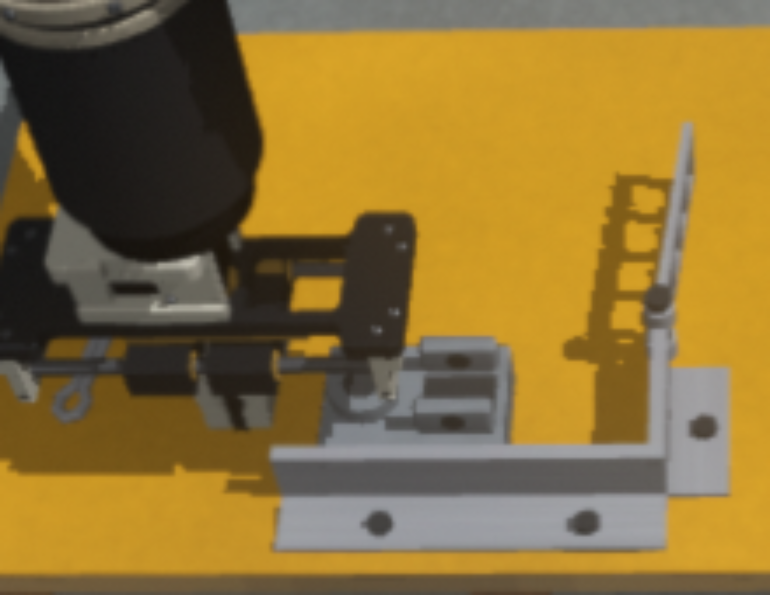

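The casting lies flush along the far fence (its edge in the crop at row ~447), and the shut fingers are to its right. Pushing left.

>>> arm_command --series '[0,0,0,0,0.1,0,0,0,0,0,0,0.2,0,0,0,0,0,0,0.32,0,0,0,0,0,0,0.44,0,0,0,0,0,0,0.56,0,0,0,0,0,0,0.67,0,0,0,0,0,0,0.77,0,0,0,0,0,0,0.85,0,0]'

```text
t: 7.95
eef_pos: [0.6383, -0.1172, 0.0728]
ee_rot: [-3.14, -0.001, 3.071]
force: [-1.3, -6.7, -0.1]
width: 0.0002
gripper_force: 3.3
```

>>> arm_command --series '[0,0,0,0,0.03,0,0,0,0,0,0,0.06,0,0,0,0,0,0,0.08,0,0,0,0,0,0,0.1,0,0,0,0,0,0,0.1,0,0]'

```text
t: 8.57
eef_pos: [0.6391, -0.1074, 0.0728]
ee_rot: [-3.141, -0.0, 3.071]
force: [-1.1, -5.2, 1.6]
width: 0.0005
gripper_force: 2.7
```

```bash
python3 st.py
```

```text
t 8.57 corner xy [-0.0355 -0.1091] z 0.0728 rot [-3.141 -0.     3.071] yaw err 0.001 w 0.0005487083300560922 F [-1.1 -5.2  1.6]
```

>>> arm_command --series '[0,0,0,0,0.02,0,0,0,0,0,0,0.04,0,0,0,0,0,0,0.04,0,0]'

```text
t: 8.95
eef_pos: [0.6394, -0.1047, 0.0728]
ee_rot: [-3.139, -0.0, 3.071]
force: [0.1, -12.2, -0.6]
width: 0.0005
gripper_force: 6.0
```

>>> arm_command --series '[0,0,0,0,0.02,0,0,0,0,0,0,0.04,0,0,0,0,0,0,0.04,0,0]'

```text
t: 9.32
eef_pos: [0.6393, -0.1045, 0.073]
ee_rot: [-3.135, -0.001, 3.07]
force: [2.1, -30.6, -2.5]
width: 0.0004
gripper_force: 15.1
```

```bash
python3 st.py
```

```text
t 9.32 corner xy [-0.0355 -0.1061] z 0.073 rot [-3.135e+00 -1.000e-03  3.070e+00] yaw err 3.142 w 0.0004013977903569495 F [  2.1 -30.6  -2.5]
```

Stalled against the left fence at 30 N. I'll go round and press once more along +x.

>>> arm_command --series '[0,0,0,0,-0.2,0,0,0,0,0,0,-0.4,0,0,0,0,0,0.4,-0.4,0,0,0,0,0,0.68,-0.4,0,0,0,0,0,0.68,-0.2,0,0,0,0,0,0.68,0.2,0,0.34,0,0,0,0.68,0.52,0,0.34,0,0,0,0.68,0.52,0,0.34]'

```text
t: 10.32
eef_pos: [0.577, -0.0399, 0.0729]
ee_rot: [3.141, 0.001, 3.074]
force: [0.0, -0.1, -0.5]
width: 0.0246
gripper_force: 0.0
```

>>> arm_command --series '[0,0,0,-0.1,0,0,0.34,0,0,0,-0.2,0,0,0.34,0,0,0,-0.27,0,0,0.34,0,0,0,-0.31,0,0,0.34,0,0,0,-0.34,0,0,0.34,0,0,0,-0.34,0,0,0.34]'

```text
t: 11.08
eef_pos: [0.6042, -0.0456, 0.0716]
ee_rot: [-3.14, -0.011, 3.069]
force: [-18.0, 6.2, 13.4]
width: 0.0293
gripper_force: 9.4
```

```bash
python3 st.py
```

```text
t 11.07 corner xy [-0.0747 -0.0499] z 0.0716 rot [-3.14  -0.011  3.069] yaw err 3.14 w 0.029345421708372017 F [-18.    6.2  13.4]
```

Stopped at x -0.0747 again, so it is seated. I'll back off, rise and look.

>>> arm_command --series '[0,0,0,0.2,0,0,0.34,0,0,0,0.4,0,0,0.34,0,0,0,0.6,0,-0.3,0,0,0,0,0.9,0,-0.7,0,0,0,0,0.9,0.3,-0.7,0,0,0,0,0.9,0.6,-0.7,0,0,0,0,0.9,0.6,-0.7,0]'

```text
t: 11.95
eef_pos: [0.5249, 0.0225, 0.1429]
ee_rot: [3.141, 0.001, 3.072]
force: [0.4, -0.6, -0.9]
width: 0.0001
gripper_force: 0.0
```

```bash
python3 st.py
python3 - <<'E'
from h import *
im=arm.grab_frame("scene");cv2.imwrite("pics/scene2.png",cv2.resize(im[160:300,180:340],None,fx=4,fy=4,interpolation=cv2.INTER_CUBIC))
E
```

```text
t 11.95 corner xy [-0.1587  0.0124] z 0.1429 rot [3.141e+00 1.000e-03 3.072e+00] yaw err 0.002 w 0.00012061635162078564 F [ 0.4 -0.6 -0.9]
```

View pics/scene2.png

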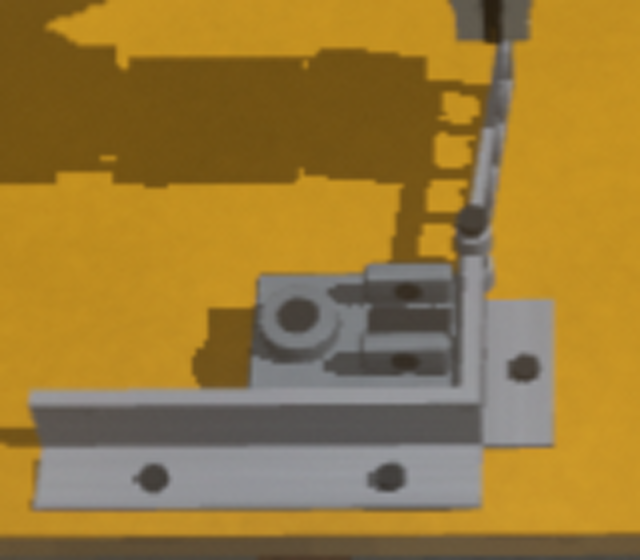

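The casting sits flush in the corner: its rear edge (260–455, row ~272) is parallel to the far fence, and its +y end is at the left fence. The gate is still open. Next I'll move to the gate's outer side.

>>> arm_command --series '[0,0,0,0,0.44,0,0,0,0,0,0,0.44,0,0,0,0,0,0,0.44,0.3,0,0,0,0,0,0.44,0.66,0,0,0,0,0,0.44,0.66,0,0,0,0,0,0.44,0.66,0]'

```text
t: 12.75
eef_pos: [0.528, 0.0647, 0.0775]
ee_rot: [-3.141, 0.001, 3.07]
force: [0.3, 1.2, 0.8]
width: 0.0004
gripper_force: 0.0
```

```bash
python3 st.py
python3 - <<'E'
from h import *
co=np.array([.6823,-.0012]);th=-.0715
R=np.array([[np.cos(th),-np.sin(th)],[np.sin(th),np.cos(th)]])
S=arm.camera_model("scene")
for u,v in((258,275),(250,388),):
    print((R.T@(onz(S,[(180+u/4-.4,160+v/4-.4)],.07)[0][:2]-co)).round(4))
# gate path, closed fingers half sizes: x .0105,y .016
for q in np.radians([96,80,60,45,30,15,5,0,-3]):
    n=np.array([-np.cos(q),np.sin(q)]);h=.0025+.0105*abs(np.cos(q))+.016*abs(np.sin(q))
    print(round(q,2),(np.array([-.076,.004])+.085*np.array([-np.sin(q),-np.cos(q)])+n*h).round(4))
E
```

```text
t 12.75 corner xy [-0.1586  0.0548] z 0.0775 rot [-3.141e+00  1.000e-03  3.070e+00] yaw err 0.0 w 0.0004358004731074542 F [0.3 1.2 0.8]
[-0.063  -0.0886]
[-0.0041 -0.0877]
1.68 [-0.1585  0.0323]
1.4 [-0.1632  0.009 ]
1.05 [-0.1604 -0.0198]
0.79 [-0.1511 -0.0411]
0.52 [-0.1355 -0.0598]
0.26 [-0.1142 -0.0738]
0.09 [-0.0977 -0.0794]
0.0 [-0.089 -0.081]
-0.05 [-0.0854 -0.0816]
```

Seated corners measure x -0.063 and y -0.088, as they should. Now I'll swing the gate shut along the arc.

>>> arm_command --series '[0,0,0,0,-0.15,0,0,0,0,0,0.02,-0.28,0,0,0,0,0,0.03,-0.4,0,0,0,0,0,0.03,-0.52,0,0,0,0,0,0.03,-0.64,0,0,0,0,0,0.02,-0.75,0,0,0,0,0,-0.03,-0.86,0,0,0,0,0,-0.08,-0.96,0,0]'

```text
t: 13.75
eef_pos: [0.5289, -0.0318, 0.0765]
ee_rot: [-3.141, -0.0, 3.071]
force: [-0.6, 0.4, -0.0]
width: 0.0005
gripper_force: 0.4
```

>>> arm_command --series '[0,0,0,-0.08,-0.09,0,0,0,0,0,-0.16,-0.19,0,0,0,0,0,-0.26,-0.26,0,0,0,0,0,-0.37,-0.33,0,0,0,0,0,-0.46,-0.36,0,0,0,0,0,-0.53,-0.38,0,0,0,0,0,-0.58,-0.39,0,0,0,0,0,-0.61,-0.4,0,0]'

```text
t: 14.75
eef_pos: [0.5867, -0.0752, 0.0765]
ee_rot: [-3.142, -0.0, 3.071]
force: [-0.9, 0.5, -0.1]
width: 0.0
gripper_force: 0.3
```

```bash
python3 st.py
```

```text
t 14.75 corner xy [-0.09   -0.0807] z 0.0765 rot [-3.142 -0.     3.071] yaw err 0.001 w 3.738572997466608e-05 F [-0.9  0.5 -0.1]
```

Press gently to the stop.

>>> arm_command --series '[0,0,0,-0.02,0,0,0,0,0,0,-0.04,0,0,0,0,0,0,-0.04,0,0,0,0,0,0,-0.04,0,0,0]'

```text
t: 15.25
eef_pos: [0.5875, -0.0755, 0.0763]
ee_rot: [-3.141, -0.005, 3.07]
force: [-9.3, 3.3, 8.0]
width: 0.0006
gripper_force: 5.3
```

The force has risen to 9 N, so the gate is on its stop. I'll back away, rise and look.

>>> arm_command --series '[0,0,0,0.2,0,0,0,0,0,0,0.5,0,0,0,0,0,0,0.7,0,-0.4,0,0,0,0,0.9,0,-0.9,0,0,0,0,0.9,0,-0.9,0,0,0,0,0.9,0,-0.9,0]'

```text
t: 16.0
eef_pos: [0.5008, -0.069, 0.1669]
ee_rot: [3.141, 0.001, 3.071]
force: [1.0, -0.5, 0.0]
width: 0.0005
gripper_force: 0.0
```

Run:
```python
from h import *
im=arm.grab_frame("scene");cv2.imwrite("pics/scene3.png",cv2.resize(im[130:300,80:430],None,fx=2.2,fy=2.2,interpolation=cv2.INTER_CUBIC))
```

```text
(no output)
```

View pics/scene3.png

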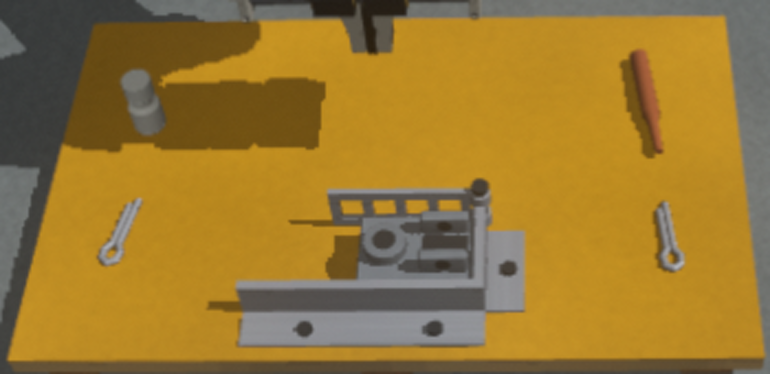

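The gate lies shut, parallel to the far fence (crop row ~192, from x 330 to 470). The casting is seated, the small things are where they were, and the robot is clear.

```bash
python3 -c "
from station import arm
print(arm.job_done())"
```

```text
the job is handed in; nothing more can be done
None
```

The casting is seated square against the far and left fences, the gate is shut against its stop, and the plug, punch and both pins look undisturbed; I handed the job in at about 16 s, and no verdict came back.

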